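Run a control module through the lever test fixture

TASK

Take the orange-labelled module out of the rack, lay it down on its back (label up) on the green bench top and let go, then pick it up again and set it label up, flat, in the white nest of the test fixture's pulled-out tray. Let go, push the tray fully home, then pull the red lever bar all the way down so that the probe plate presses on the module, keep it down for a good second, and ease the lever slowly back up to its rest, taking a couple of seconds, never letting it spring back. Leave the module in the closed fixture and the other loose things (blue-labelled module, steel weight, screwdriver) where they are.

Things in the scene. Friction and masses are not known exactly. Their poses are not given: they have to be found in the camera images.
- module: Black module, orange label and two green strips on its face, orange marks on ends and upper edge; 28 x 110 x 62 mm (x thick, y long, z wide), 0.2 kg. Starts standing on a long edge in a rack slot, top edge 74 mm above the bench. Origin: centre of that lower edge face (its middle is 31 mm along z). +x: normal of the labelled face, away from the robot at the start; up when on its back.
- module_back (a point): Centre of the module's unlabelled back face, axes as the module's: lies on the bench or on the nest floor when the module lies on its back.
- module_blue: The same kind of module with a blue label, in the other slot; same axes. Not to be moved.
- rack: Fixed grey rack plate 200 x 150 x 12 mm with two blue-railed slots 90 mm apart along its x, at x = -45 and +45 mm; the rails reach 26 mm above the bench and the slots have 1.5 mm play either side. Origin: centre of the underside, z up.
- fixture: Fixed test fixture: black base 300 (x) x 220 (y) x 70 mm (z) in a yellow tape frame, with a steel column and an aluminium press head (top 215 mm, column to 230 mm above the bench) towards its +x end. Front faces -x. Origin: centre of the underside.
- tray (a joint): Sliding tray on top of the base, m: 0 = fully home under the press head, 0.11 = pulled right out towards the fixture's -x; it starts out. About 3 N of friction, stays where left.
- nest (a point): Centre of the nest floor on the tray, 82 mm above the bench, axes as the fixture's (moves with the tray). A rectangle 68 mm (x) by 116 mm (y) inside white walls 12 mm high; the x walls have a 56 mm finger gap in their middle. The module lies in it with its length along y, either way round.
- tray_lip (a point): Middle of the top of the front face of the tray's red upright lip: 80 mm wide (y), 8 mm thick, from 72 to 106 mm above the bench, 72 mm in front (-x) of the nest centre. Pushing it towards +x closes the tray.
- lever (a joint): Sprung press lever, rad: 0 = up at rest (8 degrees forward of upright), 1.31 = stop, fully down towards the fixture's front (-x), its bar then 211 mm above the bench. The spring always drives it back to 0: about 8 N at the bar at the start of the stroke, 15 N at the end. The probe plate goes down with it.
- lever_grip (a point): Middle of the red round lever bar: diameter 22 mm, 100 mm long, along the fixture's y, held between two thin arms at its ends; the red sleeve turns freely on its axis. 130 mm from the lever's axis; about 324 mm above the bench at rest.
- lever_hinge (a point): On the lever's axis (along the fixture's y), 195 mm above the bench, in the middle between the arms.
- probe_plate: Clear sprung plate 50 x 90 x 8 mm under the press head, which presses the module; origin: centre of its underside, 142 mm above the bench when the lever is up.
- weight: Bystander: steel reference weight, 56 mm diameter, 78 mm high, on an aluminium plate. Origin: underside.
- screwdriver: Bystander: screwdriver lying on the bench.

How it is judged:
By the outcome, as a careful person would: the job done as asked, in the order asked, and still so for the second after the job is handed in, with the robot touching nothing.
It also fails if it takes over 72 s, if anything falls off the work surface, if the arm or the gripper's body presses on something with over 40 N, if the wrist force passes 120 N, or if a joint passes its speed limit or range.

ROBOT

A 6-joint arm with a two-finger parallel gripper is mounted at the origin on the work surface. World frame = base frame: x ahead of the robot, y to its left, z up, the work surface at z = 0. Lengths are in mm, angles in rad, forces in N, time in s.
With the tool pointing down it reaches from about 275 to 750 mm from the base axis. Payload 10.2 kg.
Tool frame: the origin (TCP) lies midway between the tips of the shut fingers; the grasp point (between the pads) lies 19 mm behind it (ctrl.grasp_offset is the distance from the TCP to the grasp point, in mm); z points along the fingers, y is the line along which they close (so a half turn about z gives the same grasp; the last joint's range is limited). The gripper opens to 85 mm and grips with 20 to 120 N. Pads are 22 mm wide; open, the fingers measure 114 mm over their backs; the gripper's body (76 mm by 85 mm) begins 54 mm behind the grasp point. The pads swing forward as they close: fully open they stand 13 mm farther back than shut.
Start: joints at [-0.223, 0.313, 1.498, -0, 1.331, -0.223], TCP at [525.006, -0.013, 231.294] pointing down, gripper open.
Joint ranges: [-2.94, 2.94], [-0.97, 2.17], [0.19, 2.56], [-1.23, 4.37], [0.02, 3.11], [-2.88, 2.88]. Speed limits (rad/s): [2.39, 2.39, 3.01, 3.14, 3.14, 3.14].

INTERFACE

Orientations are given as a unit quaternion [w, x, y, z].
In Python, from rig import ctrl, viewer, models gives the robot as it stands. The module is installed in compiled form; this text tells all that it offers.
- The arm moves only by the shell command python3 -m pendant 'ROWS' [OPENING] [FORCE]. ROWS is text: rows parted by semicolons, each of 4 numbers parted by spaces: the shift along the tool's x, y, z in m, then the turn about the tool's z in rad. In form: x y z yaw; .... A call has 1 to 10 rows; each row shifts and turns the commanded pose from where the row before left it, along the tool's axes as they then stand; what a row does not reach is not made up. A row lasts 1/8 s, in which the tool goes at most 62.5 mm and 10.7 degrees, less where a joint would pass 70% of its speed; a pose out of reach is approached as far as the arm can. A call is refused whole if a number of a shift passes 0.0625 or a number of a turn 0.188, either way. A call with a gripper value outside its range is refused whole. OPENING is the opening, from 0 (shut) to 1 (fully open), set as the call begins (- or left out, the last holds). The fingers move at their own pace and stop on an object; FORCE is the grip in N (left out, the last holds). Time passes only in rows, so rows that do not move let the fingers close. It gives the time, the measured TCP pose, the force, the opening and the grip force at its end, in the units of the state.
- ctrl.sense(): the state, without advancing time (a new reading comes with each control period).
- viewer.capture(name): name is "scene" or "side" or "wrist"; returns a dict with "color" (384x512x3 uint8, red, green, blue), "vertical_fov" (degrees; the focal length in pixels is half the picture's height over the tangent of half this angle, whatever the lens; pixels are square), "cx", "cy" (the principal point, pixels), "dist" ([k1, k2, p1, p2, k3] as OpenCV has them; the pictures are not rectified), "pose" (4x4, takes a point from camera to world coordinates). Camera axes: x right, y down, z forward; pixel columns grow to the right and rows downward; lengths in mm; the calibration is good to about 2 mm. A picture is of the moment at which its call begins. There is no depth.
- ctrl.finish_job(): hands the job in; it is judged then, once.
Trained networks look in the newest picture that a camera, given by its name, has taken for a name from the list of things; names that differ only in an ending like _2 or _b are one class to them, and where a whole thing is asked for, a point or a joint stands for the part that bears it (a point fixed in the world has none). Each returns a list of dicts, best first, with "p" (0 to 1); they miss things now and then, are a little off and sometimes report something else, mostly with a low value. They report only what shows in the picture. A call takes as long as a camera call.
- models.boxes_of(camera, query): "at" ([x, y, z] in mm, in world coordinates, good to about 4 mm: the middle of the surface that is visible of it).
The state is a dict: "time_s": time; "joints": joint angles; "dq": joint speeds; "tau": joint torques, N m; "eef_pos": TCP position; "ee_rot": TCP orientation; "force": force on the tool from outside, world axes, zero at the start; "wrist_torque": the same for the moment, N m; "grip_width": opening from 0.0 (shut) to 1.0 (fully open); "grip_force": force on a finger pad.
Only numpy, scipy, OpenCV 4.12 (cv2) and the standard library are available. Lean on these libraries where they do the work, as an engineer would, in place of code of your own. Each camera call takes 0.05 s, during which the arm holds its last target. There are 200 camera calls.

## Working session

There is one attempt and no reset: what is moved stays moved. The work goes in short steps, Python scripts to look and compute and a shell command to move; the robot and the scene stay as the last step left them, time stands still between calls to the robot, and variables do not carry over. Pictures are saved under pics/ and viewed, at most 10 in all, crops included, and the job is handed in when it is done.

```bash
mkdir -p pics
python3 - <<'E'
from rig import ctrl,viewer,models
import cv2,numpy as np
s=ctrl.sense();print(s['time_s'],s['eef_pos'],s['ee_rot'],s['grip_width'],ctrl.grasp_offset)
for c in("scene","side"):
    p=viewer.capture(c);cv2.imwrite(f"pics/{c}0.png",p["color"][:,:,::-1]);print(c,p["vertical_fov"],p["cx"],p["cy"],p["dist"],np.round(p["pose"],3).tolist())
    for q in("module","module_blue","rack","fixture","nest","tray_lip","lever_grip","weight","screwdriver","probe_plate"):
        print(q,[(np.round(d["at"]).tolist(),round(d["p"],2)) for d in models.boxes_of(c,q)[:2]])
print(ctrl.sense()['time_s'])
E
```

```text
0.0 [5.24734579e+02 5.38987486e-02 2.30717436e+02] [-5.68036574e-04  7.07095442e-01  7.07117800e-01 -3.61281167e-04] 0.9998003070590132 18.700000000000003
scene 54.30610277729445 257.6419128591321 194.0784262136433 [0.01129898 0.         0.         0.         0.        ] [[0.919, 0.341, -0.196, 805.602], [0.393, -0.783, 0.482, -666.993], [0.011, -0.52, -0.854, 1085.8], [0.0, 0.0, 0.0, 1.0]]
module [([454.0, -352.0, 70.0], 0.88)]
module_blue [([456.0, -352.0, 71.0], 0.68), ([542.0, -374.0, 78.0], 0.62)]
rack [([498.0, -374.0, 10.0], 0.6)]
fixture [([593.0, 114.0, 71.0], 0.94), ([498.0, -373.0, 10.0], 0.2)]
nest [([468.0, 102.0, 77.0], 0.89)]
tray_lip [([469.0, 102.0, 84.0], 0.74)]
lever_grip [([596.0, 124.0, 328.0], 0.69)]
weight [([760.0, -134.0, 60.0], 0.79)]
screwdriver [([402.0, -563.0, 22.0], 0.97)]
probe_plate [([582.0, 125.0, 151.0], 0.52)]
side 45.4862062945389 255.3513868076882 184.86235137740613 [-0.12690289  0.          0.          0.          0.        ] [[-0.765, -0.379, 0.521, -246.033], [-0.644, 0.428, -0.634, 858.844], [0.017, -0.821, -0.571, 1137.063], [0.0, 0.0, 0.0, 1.0]]
module [([423.0, -388.0, 64.0], 0.53), ([581.0, 196.0, 307.0], 0.46)]
module_blue []
rack [([748.0, -112.0, 53.0], 0.46)]
fixture [([542.0, 208.0, 73.0], 0.94)]
nest [([463.0, 146.0, 82.0], 0.6)]
tray_lip [([460.0, 145.0, 81.0], 0.89)]
lever_grip [([577.0, 195.0, 305.0], 0.83)]
weight [([750.0, -110.0, 53.0], 0.56)]
screwdriver [([390.0, -555.0, 20.0], 0.55)]
probe_plate [([552.0, 199.0, 150.0], 0.41)]
1.1
```

View pics/scene0.png

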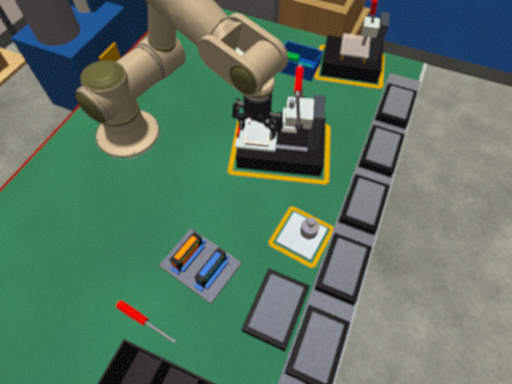

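View pics/side0.png

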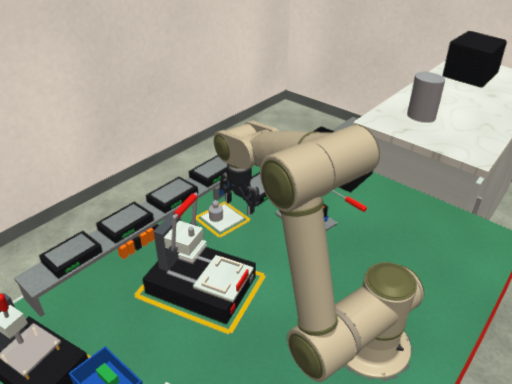

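Run:
```python
import cv2,numpy as np
a=cv2.imread("pics/scene0.png");b=cv2.imread("pics/side0.png")
f=lambda im,x,y,w,h,k:cv2.resize(im[y:y+h,x:x+w],None,fx=k,fy=k,interpolation=cv2.INTER_CUBIC)
o=np.zeros((600,800,3),np.uint8)
o[:300,:400]=f(a,155,220,100,75,4)     # rack
o[300:,:400]=f(a,225,60,114,85.0.__int__(),3.5)[:300,:400] if 0 else cv2.resize(a[60:60+90,225:225+120],(400,300),interpolation=cv2.INTER_CUBIC)
o[:,400:]=cv2.resize(b[185:335,160-30:160+70+0],(400,600),interpolation=cv2.INTER_CUBIC) if 0 else 0
c=cv2.resize(b[190:340,130:270],(400,429),interpolation=cv2.INTER_CUBIC)
o[:429,400:]=c
cv2.imwrite("pics/crop1.png",o)
```

```text
(no output)
```

View pics/crop1.png

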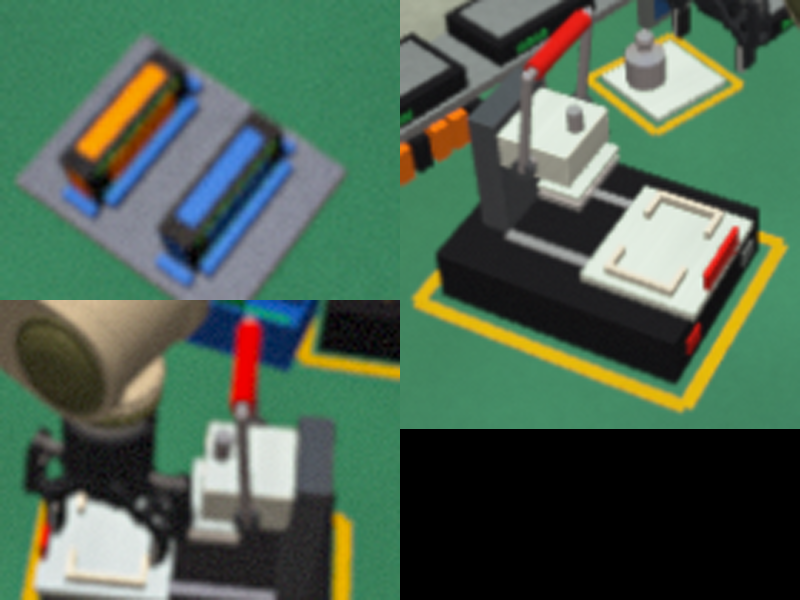

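```bash
cat > h.py <<'E'
import numpy as np,cv2
from rig import ctrl,viewer,models
from scipy.spatial.transform import Rotation as R
def K(p):
    f=p["color"].shape[0]/2/np.tan(np.radians(p["vertical_fov"])/2)
    return np.array([[f,0,p["cx"]],[0,f,p["cy"]],[0,0,1.]])
def ray(p,uv):
    q=cv2.undistortPoints(np.array([[uv]],float),K(p),np.array(p["dist"]))[0,0]
    T=np.array(p["pose"]);return T[:3,3],T[:3,:3]@np.array([q[0],q[1],1])
def at(p,uv,z):
    o,d=ray(p,uv);return o+d*(z-o[2])/d[2]
def proj(p,X):
    T=np.linalg.inv(p["pose"]);return cv2.projectPoints(np.atleast_2d(X).astype(float),cv2.Rodrigues(T[:3,:3])[0],T[:3,3],K(p),np.array(p["dist"]))[0][:,0]
def tri(ps,uvs):
    A=np.zeros((3,3));b=np.zeros(3)
    for p,uv in zip(ps,uvs):
        o,d=ray(p,uv);d=d/np.linalg.norm(d);M=np.eye(3)-np.outer(d,d);A+=M;b+=M@o
    return np.linalg.solve(A,b)
def st():
    s=ctrl.sense();r=R.from_quat(np.roll(s["ee_rot"],-1)).as_matrix()
    print("t",round(s["time_s"],2),"pos",np.round(s["eef_pos"],1),"x",np.round(r[:,0],3),"y",np.round(r[:,1],3),"z",np.round(r[:,2],3),"j",np.round(s["joints"],2),"F",np.round(s["force"],1),"w",round(s["grip_width"],3),"g",round(s["grip_force"],1))
    return s,r
E
python3 - <<'E'
from h import *
a=viewer.capture("scene");b=viewer.capture("side")
r=lambda x,y:(155+x/4,220+y/4); f=lambda x,y:(225+x*.3,60+(y-300)*.3); s=lambda x,y:(130+(x-400)*.35,190+y*.35)
for n,p,uv,z in[("rackL",a,r(17,180),12),("rackT",a,r(147,38),12),("rackR",a,r(343,175),12),
("o1",a,r(62,155),74),("o2",a,r(96,167),74),("o3",a,r(185,70),74),("o4",a,r(150,52),74),
("baseBL",b,s(438,250),70),("baseFL",b,s(682,350),70),("baseFR",b,s(758,207),70),
("n1",b,s(605,250),94),("n2",b,s(683,293),94),("n3",b,s(724,210),94),("n4",b,s(650,188),94),("lip1",b,s(740,232),106),("lip2",b,s(706,275),106)]:
    print(n,np.round(at(p,uv,z),0))
print("leverL",tri([a,b],[f(242,412),s(528,75)]),"leverR",tri([a,b],[f(250,322),s(588,16)]))
E
```

```text
rackL [ 386. -408.   12.]
rackT [ 419. -265.   12.]
rackR [ 609. -307.   12.]
o1 [ 430. -394.   74.]
o2 [ 457. -392.   74.]
o3 [ 480. -300.   74.]
o4 [ 449. -298.   74.]
baseBL [663. 304.  70.]
baseFL [364. 227.  70.]
baseFR [440.  16.  70.]
n1 [507. 195.  94.]
n2 [401. 185.  94.]
n3 [450.  64.  94.]
n4 [537.  93.  94.]
lip1 [407.  87. 106.]
lip2 [393. 158. 106.]
leverL [600.22340056 182.4633765  273.26579042] leverR [571.47352226 159.72617608 366.16799781]
```

Scene and side crops: the orange module is the left one in the rack (scene px ~187,252), centre about (454,-347) with yaw about -12°. The nest is at about (474,134), with the fixture yawed about 17°. I'll move over the rack for a wrist look.

```bash
python3 -m pendant '-0.03 -0.006 0 0; -0.045 -0.009 0 0;-0.045 -0.009 0 0;-0.045 -0.009 0 0;-0.045 -0.009 0 0.05;-0.045 -0.009 0 0.05;-0.045 -0.009 0 0.05;-0.045 -0.007 0 0.065;0 0 0 0;0 0 0 0' 1 60
python3 - <<'E'
from h import *
st();p=viewer.capture("wrist");cv2.imwrite("pics/w1.png",p["color"][:,:,::-1]);print(np.round(p["pose"],3).tolist(),p["vertical_fov"],p["dist"])
a=viewer.capture("scene");b=viewer.capture("side")
f=lambda x,y:(225+x*.3,60+(y-300)*.3); s=lambda x,y:(130+(x-400)*.35,190+y*.35)
print("lever-y",tri([a,b],[f(242,412),s(588,16)]),"lever+y",tri([a,b],[f(250,322),s(528,75)]))
cv2.imwrite("pics/s2.png",a["color"][:,:,::-1])
E
```

```text
time_s: 2.45
eef_pos: [444.8, -341.3, 231.2]
ee_rot: [-0.0, 0.779, 0.627, 0.0]
force: [0.1, 0.3, -0.2]
grip_width: 1.001
grip_force: 0.0
t 2.45 pos [ 444.8 -341.3  231.2] x [0.213 0.977 0.   ] y [ 0.977 -0.213 -0.   ] z [-0.  0. -1.] j [-0.86  0.39  1.39  0.    1.36 -0.65] F [ 0.1  0.3 -0.2] w 1.001 g 0.0
[[0.977, -0.202, -0.066, 461.481], [-0.212, -0.93, -0.299, -264.779], [-0.001, 0.306, -0.952, 373.7], [0.0, 0.0, 0.0, 1.0]] 71.45926110150725 [-0.06402405  0.          0.          0.          0.        ]
lever-y [600.2474804  116.23703311 321.39287484] lever+y [569.6328076  225.67188791 323.02592617]
```

View pics/w1.png

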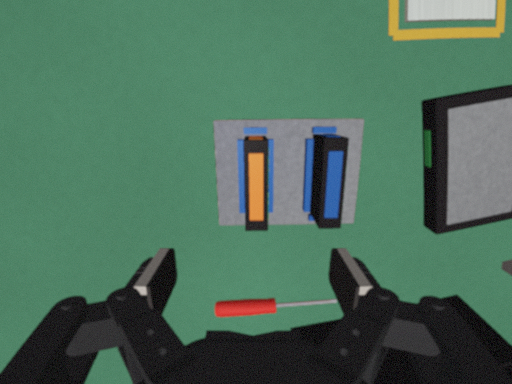

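Wrist: the orange top edge spans px (246..268, 137..229), the rack plate corners are (215,121), (363,119), (355,225) and (219,226), and both axes are aligned with the tool.

Run:
```python
from h import *
s,r=st();p=viewer.capture("wrist")
c=np.array([at(p,u,74) for u in[(246,137),(268,137),(269,229),(246,229)]]);k=np.array([at(p,u,12) for u in[(215,121),(363,119),(355,225),(219,226)]])
for q in(c,k):
    m=q.mean(0);print(np.round(q,1).tolist(),"mid",m.round(1),"tool",np.round(r.T@(m-s["eef_pos"]),1),"ang",np.degrees(np.arctan2(*(q[0]+q[1]-q[2]-q[3])[[1,0]])))
k=k.mean(0);print("slot from rack",k[:2]-45*r[:2,1])
```

```text
t 2.6 pos [ 445.1 -340.8  231.5] x [0.212 0.977 0.   ] y [ 0.977 -0.212  0.   ] z [ 0. -0. -1.] j [-0.86  0.39  1.39  0.    1.36 -0.65] F [-1.3  0.6  0.1] w 1.002 g 0.0
[[449.4, -287.0, 74.0], [473.1, -292.1, 74.0], [452.8, -400.7, 74.0], [425.2, -394.8, 74.0]] mid [ 450.1 -343.7   74. ] tool [ -1.7   5.4 157.5] ang 78.40833981075646
[[411.6, -262.9, 12.0], [602.9, -300.6, 12.0], [577.3, -450.1, 12.0], [379.8, -408.7, 12.0]] mid [ 492.9 -355.5   12. ] tool [ -4.3  49.8 219.5] ang 78.98371332896843
slot from rack [ 448.92737278 -346.02190407]
```

```bash
python3 -m pendant '-0.002 0.005 0.04 -0.01; 0 0 0.05 0;0 0 0.045 0;0 0 0.035 0;0 0 0.02 0;0 0 0.007 0;0 0 0 0' 1 40
python3 -m pendant '0 0 0 0;0 0 0 0;0 0 0 0;0 0 0 0;0 0 0 0;0 0 0 0' 0 40
python3 - <<'E'
from h import *
st()
E
```

```text
time_s: 3.52
eef_pos: [449.4, -344.7, 34.7]
ee_rot: [0.0, 0.776, 0.631, -0.0]
force: [0.1, 0.5, 0.2]
grip_width: 1.004
grip_force: 0.0
time_s: 4.28
eef_pos: [449.2, -345.0, 34.7]
ee_rot: [0.0, 0.776, 0.631, -0.0]
force: [-1.3, 0.5, 5.6]
grip_width: 0.325
grip_force: 40.3
t 4.28 pos [ 449.2 -345.    34.7] x [ 0.203  0.979 -0.   ] y [ 0.979 -0.203  0.   ] z [ 0. -0. -1.] j [-0.86  0.63  1.58 -0.    0.94 -0.66] F [-1.3  0.5  5.6] w 0.325 g 40.3
```

```bash
python3 -m pendant '0 0 -0.01 0;0 0 -0.03 0;0 0 -0.04 0;0.04 -0.009 0 0;0.045 -0.009 0 0;0.045 -0.009 0 0;0.045 -0.009 0 -0.06;0.035 -0.01 0 -0.11;0 0 0 -0.16;0 0 0 -0.16'
python3 -m pendant '0 0 0.03 0;0 0 0.03 0;0 0 0.014 0;0 0 0.006 0;0 0 0.003 0;0 0 0.002 0;0 0 0.001 0;0 0 0 0'
python3 - <<'E'
from h import *
st();a=viewer.capture("scene");cv2.imwrite("pics/s3.png",cv2.resize(a["color"][50:290,120:440,::-1],(800,600)))
E
```

```text
time_s: 5.52
eef_pos: [444.6, -129.6, 114.6]
ee_rot: [0.0, 0.597, 0.802, 0.0]
force: [0.3, -0.4, -1.4]
grip_width: 0.322
grip_force: 39.8
time_s: 6.52
eef_pos: [444.8, -130.2, 28.5]
ee_rot: [0.0, 0.6, 0.8, 0.0]
force: [0.4, 0.7, -1.0]
grip_width: 0.323
grip_force: 39.8
t 6.53 pos [ 444.8 -130.2   28.5] x [-0.281  0.96  -0.   ] y [0.96  0.281 0.   ] z [ 0. -0. -1.] j [-0.54  0.46  1.9  -0.    0.78 -0.82] F [ 0.4  0.7 -1. ] w 0.323 g 39.8
```

View pics/s3.png

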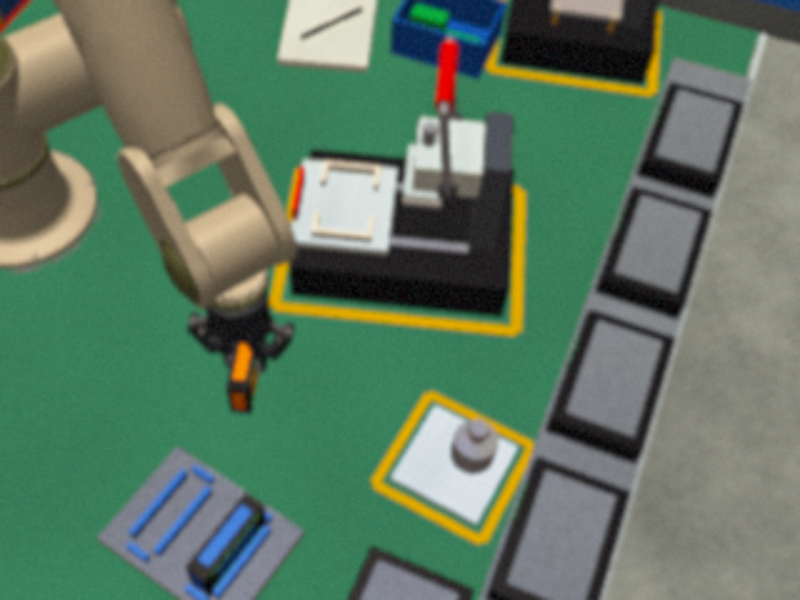

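```bash
python3 -m pendant '0 0 0.003 0;0 0 0.002 0;0 0 0.001 0;0 0 0 0;0 0 0 0'
python3 - <<'E'
from h import *
st();a=viewer.capture("scene")
c=np.array([at(a,(120+x/2.5,50+y/2.5),94) for x,y in[(322,165),(380,168),(373,238),(313,232)]]);print(c.round(),c.mean(0))
l=np.array([at(a,(120+x/2.5,50+y/2.5),106) for x,y in[(302,168),(293,217)]]);print(l.round())
b=np.array([at(a,(120+x/2.5,50+y/2.5),70) for x,y in[(293,258),(508,280)]]);print(b.round())
E
```

```text
time_s: 7.2
eef_pos: [444.6, -130.0, 22.7]
ee_rot: [-0.0, 0.599, 0.8, -0.0]
force: [-3.3, 2.3, 6.9]
grip_width: 0.323
grip_force: 40.8
t 7.2 pos [ 444.6 -130.    22.7] x [-0.281  0.96   0.   ] y [ 0.96   0.281 -0.   ] z [-0.  0. -1.] j [-0.54  0.48  1.9  -0.    0.77 -0.82] F [-3.3  2.3  6.9] w 0.323 g 40.8
[[422. 179.  94.]
 [499. 206.  94.]
 [538.  86.  94.]
 [460.  63.  94.]] [479.57164856 133.3093649   94.        ]
[[403. 152. 106.]
 [428.  67. 106.]]
[[445.  28.  70.]
 [725. 110.  70.]]
```

```bash
python3 -m pendant '0 0 0 0;0 0 0 0;0 0 -0.008 0;0 0 -0.011 0;0 0 0 0' 0.46 30
python3 -m pendant '0 -0.004 0 0;0 -0.004 0 0;0 -0.003 0 0;0 -0.003 0 0;0 -0.003 0 0;0 -0.003 0 0;0 -0.003 0 0;0 -0.003 0 0;0 0 0 0;0 0 0 0'
python3 - <<'E'
from h import *
st();a=viewer.capture("scene")["color"][150:240,170:270,::-1];b=viewer.capture("wrist")["color"][:,:,::-1]
o=np.hstack([cv2.resize(a,(400,360),interpolation=2),cv2.resize(b,(400,360))]);cv2.imwrite("pics/t1.png",o)
E
```

```text
time_s: 7.88
eef_pos: [445.2, -130.4, 42.4]
ee_rot: [0.001, 0.6, 0.8, 0.0]
force: [0.4, 0.1, 0.3]
grip_width: 0.457
grip_force: 0.0
time_s: 9.12
eef_pos: [419.7, -137.4, 41.3]
ee_rot: [0.0, 0.6, 0.8, -0.0]
force: [-0.5, -0.0, 0.6]
grip_width: 0.459
grip_force: 0.1
t 9.12 pos [ 419.7 -137.4   41.3] x [-0.281  0.96  -0.   ] y [0.96  0.281 0.   ] z [ 0. -0. -1.] j [-0.58  0.4   1.95 -0.    0.79 -0.87] F [-0.5 -0.   0.6] w 0.459 g 0.1
```

View pics/t1.png

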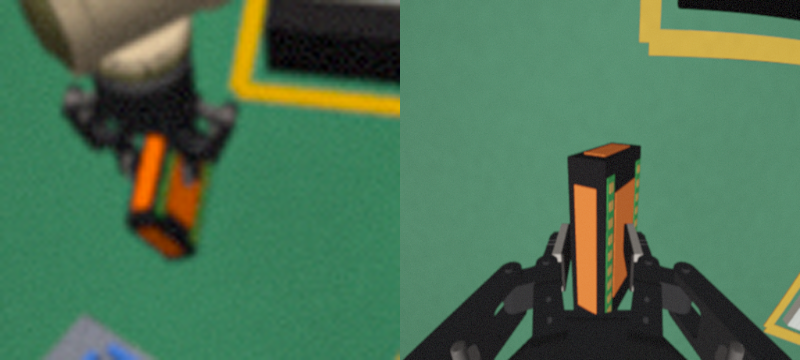

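The module is tilting inside the loosely opened fingers, with its label visible at about (630,230). I'll push a little past balance, then lower and open so that the leading finger lets it down.

```bash
python3 -m pendant '0 -0.003 0 0;0 -0.003 0 0;0 0 0 0;0 0 0 0'
python3 -m pendant '0 0 0.004 0;0 0 0.006 0;0 0 0 0' 0.6
python3 -m pendant '0 0 0.006 0;0 0 0.006 0;0 0 0 0' 0.75
python3 -m pendant '0 0 0.006 0;0 0 0.006 0;0 0 0 0' 0.9
python3 -m pendant '0 0 0.006 0;0 0 0.003 0;0 0 0 0' 1
python3 - <<'E'
from h import *
st();a=viewer.capture("scene")["color"][150:240,170:270,::-1];b=viewer.capture("wrist")["color"][:,:,::-1]
o=np.hstack([cv2.resize(a,(400,360),interpolation=2),cv2.resize(b,(400,360))]);cv2.imwrite("pics/t2.png",o)
E
```

```text
time_s: 9.72
eef_pos: [414.0, -139.2, 41.4]
ee_rot: [0.0, 0.6, 0.8, -0.0]
force: [0.7, 0.3, 2.6]
grip_width: 0.461
grip_force: 3.1
time_s: 10.1
eef_pos: [413.6, -138.9, 30.7]
ee_rot: [-0.001, 0.6, 0.8, -0.0]
force: [0.2, 0.1, -0.1]
grip_width: 0.602
grip_force: 0.1
time_s: 10.48
eef_pos: [414.5, -139.0, 19.2]
ee_rot: [0.0, 0.6, 0.8, 0.0]
force: [0.2, 1.6, 3.9]
grip_width: 0.749
grip_force: 1.9
time_s: 10.85
eef_pos: [413.6, -138.9, 6.6]
ee_rot: [-0.001, 0.6, 0.8, -0.0]
force: [1.0, -0.6, 0.6]
grip_width: 0.896
grip_force: 0.0
time_s: 11.22
eef_pos: [413.9, -139.1, -1.9]
ee_rot: [-0.0, 0.6, 0.8, -0.0]
force: [0.7, 0.5, -0.1]
grip_width: 0.998
grip_force: 0.0
t 11.22 pos [ 413.9 -139.1   -1.9] x [-0.281  0.96   0.   ] y [ 0.96   0.281 -0.   ] z [-0.  0. -1.] j [-0.59  0.49  1.99 -0.    0.67 -0.88] F [ 0.7  0.5 -0.1] w 0.998 g 0.0
```

View pics/t2.png

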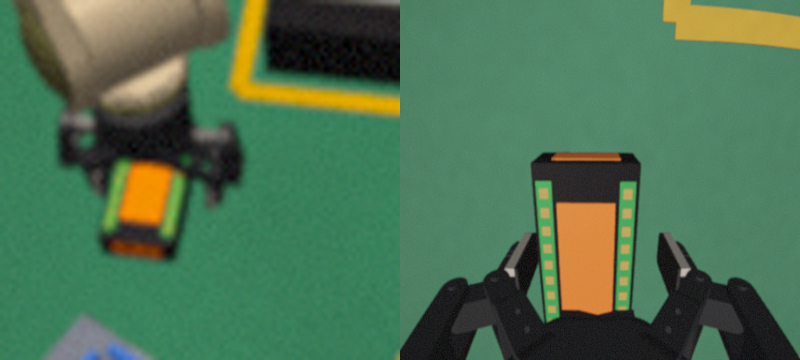

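The module lies flat on its back on the green, label up, between the open fingers. Next I centre on it and regrip across the 62 mm width.

```bash
python3 -m pendant '0 -0.003 0 0;0 -0.002 0 0;0 0 0 0;0 0 0 0;0 0 0 0'
python3 -m pendant '0 0 0 0;0 0 0 0;0 0 0 0;0 0 0 0;0 0 0 0;0 0 0 0' 0 40
python3 -m pendant '0 0 -0.02 0;0 0 -0.045 0;0 0 -0.055 0;0 0 -0.06 0;0 0 -0.02 0;0 0 0 0'
python3 - <<'E'
from h import *
s,r=st();d=np.array([477,134,0])-s["eef_pos"];print("to nest tool",r.T@d)
E
```

```text
time_s: 11.95
eef_pos: [409.2, -140.5, -1.7]
ee_rot: [0.0, 0.6, 0.8, 0.0]
force: [0.2, 0.4, -0.7]
grip_width: 1.003
grip_force: 0.0
time_s: 12.7
eef_pos: [409.2, -140.5, -1.5]
ee_rot: [0.0, 0.599, 0.8, -0.0]
force: [-1.7, 1.7, 5.6]
grip_width: 0.72
grip_force: 44.5
time_s: 13.45
eef_pos: [409.5, -140.7, 198.9]
ee_rot: [0.001, 0.599, 0.8, 0.0]
force: [-0.0, 0.3, -2.3]
grip_width: 0.719
grip_force: 44.7
t 13.45 pos [ 409.5 -140.7  198.9] x [-0.281  0.96  -0.002] y [0.96  0.281 0.002] z [ 0.002 -0.001 -1.   ] j [-0.6   0.14  1.81  0.    1.19 -0.89] F [-0.   0.3 -2.3] w 0.719 g 44.7
to nest tool [244.97127799 141.72129201 198.71982501]
```

```bash
python3 -m pendant '0.02 0.02 -0.02 0;0.025 0.025 -0.02 0;0.025 0.025 -0.02 0;0.025 0.025 0 0;0.025 0.025 0 0;0.025 0.022 0 0;0 0 0 0;0 0 0 0'
python3 - <<'E'
from h import *
st();p=viewer.capture("wrist")
cv2.imwrite("pics/w3.png",cv2.resize(p["color"][:,:,::-1],(800,600),interpolation=2))
E
```

```text
time_s: 14.45
eef_pos: [504.2, 38.3, 256.8]
ee_rot: [-0.001, 0.6, 0.8, -0.001]
force: [0.3, -1.4, -2.6]
grip_width: 0.718
grip_force: 44.7
t 14.45 pos [504.2  38.3 256.8] x [-0.281  0.96   0.001] y [ 0.96   0.281 -0.002] z [-0.003  0.    -1.   ] j [-0.16  0.25  1.51 -0.    1.38 -0.44] F [ 0.3 -1.4 -2.6] w 0.718 g 44.7
```

View pics/w3.png

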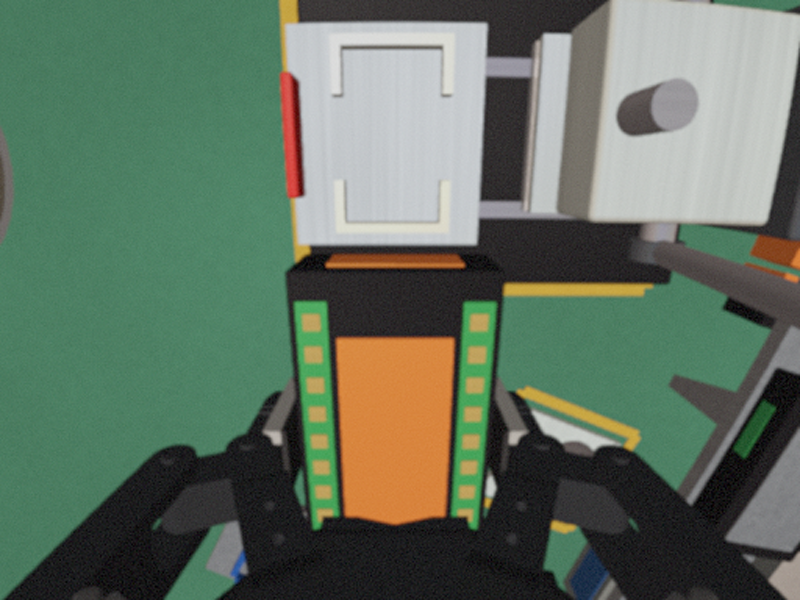

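The nest's outer wall corners are at (331,36), (453,35), (449,232) and (336,233) in this 800 px picture. The lip is at left, x≈290, y 72..196. The module's far top edge runs (290,272)-(502,270).

Run:
```python
from h import *
s,r=st();p=viewer.capture("wrist");k=1/1.5625
A=lambda l,z:np.array([at(p,(x*k,y*k),z) for x,y in l])
c=A([(331,36),(453,35),(449,232),(336,233)],94);t=lambda X:np.round((X-s["eef_pos"])@r,1)
print("nest",t(c).tolist(),t(c.mean(0)),c.mean(0).round(1))
for z in(284,286):print("modfar",t(A([(290,272),(502,270)],z)).tolist())
print("lip top",t(A([(285,72),(291,196)],106)).tolist())
print("plate/head front z215",t(A([(612,2),(608,215)],215)).tolist(), "head front bottom z150",t(A([(572,50),(560,213)],150)).tolist())
```

```text
t 14.5 pos [504.3  38.  257.3] x [-0.281  0.96   0.001] y [ 0.96   0.281 -0.002] z [-0.002  0.    -1.   ] j [-0.16  0.25  1.51 -0.    1.38 -0.44] F [-0.4  0.1 -2.5] w 0.717 g 44.7
nest [[168.4, -41.7, 163.5], [168.9, 37.8, 163.3], [40.4, 39.4, 163.3], [39.6, -42.9, 163.4]] [104.3  -1.8 163.4] [473.  137.6  94. ]
modfar [[52.7, -29.9, -26.6], [53.4, 30.4, -26.7]]
modfar [[53.2, -29.4, -28.6], [53.8, 29.8, -28.7]]
lip top [[144.3, -70.3, 151.5], [66.6, -71.2, 151.5]]
plate/head front z215 [[147.0, 85.6, 42.2], [63.5, 94.1, 42.2]] head front bottom z150 [[146.5, 95.8, 107.2], [59.0, 97.8, 107.2]]
```

```bash
python3 -m pendant '0.03 0 0 0;0.035 -0.001 0 0;0.03 -0.0005 0 0;0.011 0 0.02 0;0 0 0.04 0;0 0 0.045 0;0 0 0.035 0;0 0 0.015 0;0 0 0 0;0 0 0 0'
python3 -m pendant '0 0 0.004 0;0 0 0.004 0;0 0 0.003 0;0 0 0.003 0;0 0 0.002 0;0 0 0 0'
python3 - <<'E'
from h import *
s,r=st();a=viewer.capture("scene")["color"][60:160,210:330,::-1];b=viewer.capture("wrist")["color"][:,:,::-1]
o=np.hstack([cv2.resize(a,(400,360),interpolation=2),cv2.resize(b,(400,360))]);cv2.imwrite("pics/n1.png",o)
E
```

```text
time_s: 15.8
eef_pos: [474.3, 139.8, 104.6]
ee_rot: [0.001, 0.6, 0.8, 0.001]
force: [-0.8, 0.0, -1.1]
grip_width: 0.718
grip_force: 44.6
time_s: 16.55
eef_pos: [473.4, 139.9, 87.1]
ee_rot: [-0.0, 0.6, 0.8, -0.0]
force: [0.6, 0.6, -2.2]
grip_width: 0.717
grip_force: 44.6
t 16.55 pos [473.4 139.9  87.1] x [-0.281  0.96   0.   ] y [ 0.96   0.281 -0.   ] z [-0.  0. -1.] j [ 0.05  0.42  1.77  0.    0.96 -0.24] F [ 0.6  0.6 -2.2] w 0.717 g 44.6
```

```bash
python3 -m pendant '0 0 0.003 0;0 0 0.0015 0;0 0 0.001 0;0 0 0 0;0 0 0 0'
python3 -m pendant '0 0 0 0;0 0 0 0;0 0 0 0;0 0 0 0' 0.9
python3 -m pendant '0 0 -0.01 0;0 0 -0.03 0;0 0 -0.04 0;0 0 0 0;0 0 0 0'
python3 - <<'E'
from h import *
s,r=st();a=viewer.capture("side")["color"][190:340,130:270,::-1];b=viewer.capture("wrist")["color"][:,:,::-1]
o=np.hstack([cv2.resize(a,(400,429),interpolation=2),cv2.resize(b,(400,429))]);cv2.imwrite("pics/n1.png",o)
E
```

```text
time_s: 17.27
eef_pos: [473.5, 139.9, 81.9]
ee_rot: [0.0, 0.599, 0.8, 0.0]
force: [0.1, 0.4, -1.8]
grip_width: 0.716
grip_force: 44.6
time_s: 17.77
eef_pos: [473.5, 139.9, 81.8]
ee_rot: [0.0, 0.6, 0.8, 0.0]
force: [0.5, 0.2, 0.4]
grip_width: 0.9
grip_force: 0.0
time_s: 18.4
eef_pos: [473.1, 139.8, 161.5]
ee_rot: [-0.0, 0.6, 0.8, -0.0]
force: [0.1, -0.2, -0.2]
grip_width: 0.899
grip_force: 0.0
t 18.4 pos [473.1 139.8 161.5] x [-0.281  0.96   0.   ] y [ 0.96   0.281 -0.001] z [-0.001 -0.    -1.   ] j [ 0.05  0.31  1.69 -0.    1.14 -0.24] F [ 0.1 -0.2 -0.2] w 0.899 g 0.0
```

View pics/n1.png

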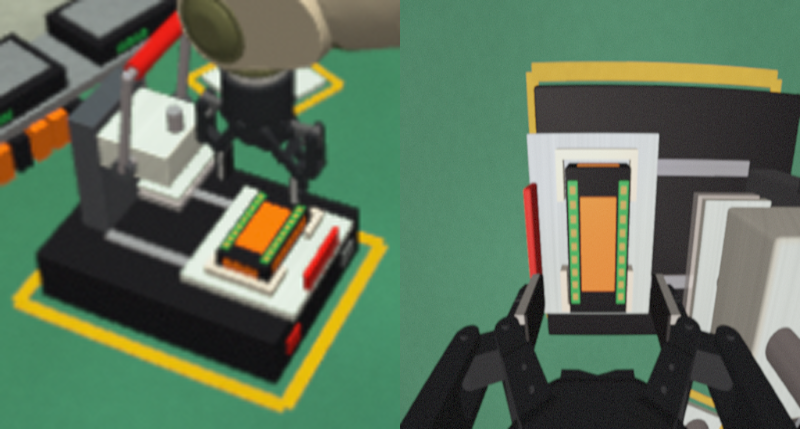

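The module is seated flat in the nest, label up. Next I go in front of the lip and push with the back of the +x finger.

```bash
python3 -m pendant '0 -0.02 0 0;0 -0.035 0 0;0 -0.04 0 0;0 -0.035 0.015 0;0 0 0.035 0;0 0 0.028 0;0 0 0 0' 0.5
python3 -m pendant '0 0.01 0 0;0 0.01 0 0;0 0.01 0 0;0 0.01 0 0;0 0.012 0 0;0 0.012 0 0;0 0.012 0 0;0 0.012 0 0;0 0.012 0 0;0 0.01 0 0'
python3 - <<'E'
from h import *
s,r=st();print((s["eef_pos"]-np.array([473.5,139.9,0]))@r, s["force"]@r)
E
```

```text
time_s: 19.38
eef_pos: [347.3, 103.3, 82.4]
ee_rot: [-0.002, 0.6, 0.8, -0.001]
force: [0.6, 0.3, 0.5]
grip_width: 0.504
grip_force: 0.0
time_s: 20.62
eef_pos: [454.9, 134.5, 83.7]
ee_rot: [-0.0, 0.599, 0.8, -0.0]
force: [-2.9, 0.5, 1.9]
grip_width: 0.503
grip_force: 1.4
t 20.62 pos [454.9 134.5  83.7] x [-0.281  0.96   0.   ] y [ 0.96   0.281 -0.   ] z [-0.  0. -1.] j [ 0.04  0.38  1.83  0.    0.93 -0.25] F [-2.9  0.5  1.9] w 0.503 g 1.4
[ 4.77071741e-02 -1.93706837e+01 -8.37048283e+01] [ 1.29630036 -2.69344077 -1.89200834]
```

Pushing at 3 N as expected; on to the stop.

```bash
python3 -m pendant '0 0.005 0 0;0 0.005 0 0;0 0.004 0 0;0 0.003 0 0;0 0.002 0 0;0 0 0 0'
python3 -m pendant '0 0.002 0 0;0 0.002 0 0;0 0 0 0'
python3 -m pendant '0 0.002 0 0;0 0.001 0 0;0 0 0 0'
python3 - <<'E'
from h import *
s,r=st();print((s["eef_pos"]-np.array([473.5,139.9,0]))@r, s["force"]@r)
E
```

```text
time_s: 21.38
eef_pos: [468.5, 138.5, 83.8]
ee_rot: [-0.003, 0.599, 0.801, -0.004]
force: [-28.5, -12.8, 22.4]
grip_width: 0.499
grip_force: 15.5
time_s: 21.75
eef_pos: [468.7, 138.6, 83.9]
ee_rot: [-0.006, 0.599, 0.801, -0.008]
force: [-51.2, -22.5, 41.0]
grip_width: 0.498
grip_force: 28.6
time_s: 22.12
eef_pos: [468.8, 138.7, 84.0]
ee_rot: [-0.009, 0.599, 0.801, -0.011]
force: [-67.5, -28.7, 54.9]
grip_width: 0.502
grip_force: 38.5
t 22.12 pos [468.8 138.7  84. ] x [-0.283  0.959  0.   ] y [ 0.959  0.283 -0.028] z [-0.027 -0.008 -1.   ] j [ 0.05  0.42  1.76 -0.01  0.98 -0.23] F [-67.5 -28.7  54.9] w 0.502 g 38.5
[  0.17926904  -7.19244134 -83.86000089] [ -8.42705567 -74.40756748 -52.84132353]
```

```bash
python3 -m pendant '0 -0.006 0 0;0 -0.012 0 0;0 -0.02 0 0;-0.02 0 -0.05 0;-0.02 0 -0.06 0;-0.02 0 -0.06 0;0 0.01 -0.06 0;0 0.03 -0.06 0;0 0.04 -0.05 0;0 0.04 0 0' 1
python3 -m pendant '0 0.02 0 0;0 0 0 0;0 0 0 0'
python3 - <<'E'
from h import *
s,r=st();o=[];ps=[];uv=[]
for c in("wrist","scene","side"):
    p=viewer.capture(c);h=cv2.cvtColor(p["color"],cv2.COLOR_RGB2HSV);m=((h[...,0]<6)|(h[...,0]>174))&(h[...,1]>170)&(h[...,2]>90)
    n,l,S,C=cv2.connectedComponentsWithStats(m.astype(np.uint8))
    g=proj(p,[585,171,322])[0];print(c,"exp",g.round())
    for i in range(1,n):
        if S[i,4]>40:
            w=np.argwhere(l==i)[:,::-1].astype(float);e=cv2.fitLine(w.astype(np.float32),cv2.DIST_L2,0,.01,.01).ravel();k=(w-C[i])@e[:2]
            ends=C[i]+np.outer([k.min(),k.max()],e[:2]);print(S[i].tolist(),C[i].round(1),ends.round(1).tolist())
            if c=="wrist":
                E=np.array([at(p,q,324) for q in ends]);print("  z324 tool",((E-s["eef_pos"])@r).round(1).tolist(),E.mean(0).round(1),"len",np.linalg.norm(E[0]-E[1]).round(1))
    cv2.imwrite(f"pics/l_{c}.png",p["color"][:,:,::-1])
E
```

```text
time_s: 23.38
eef_pos: [573.3, 107.0, 421.4]
ee_rot: [0.004, 0.6, 0.8, 0.003]
force: [-1.0, -0.3, -0.1]
grip_width: 0.997
grip_force: 0.0
time_s: 23.75
eef_pos: [590.5, 112.1, 417.5]
ee_rot: [0.0, 0.6, 0.8, 0.0]
force: [-1.4, 0.0, 0.1]
grip_width: 0.998
grip_force: 0.0
t 23.75 pos [590.5 112.1 417.5] x [-0.281  0.96  -0.   ] y [0.96  0.281 0.001] z [ 0.001 -0.    -1.   ] j [-0.01  0.47  0.8  -0.    1.87 -0.29] F [-1.4  0.   0.1] w 0.998 g 0.0
wrist exp [266. 138.]
[250, 74, 27, 120, 2341] [262.6 137.5] [[261.9, 193.1], [263.4, 74.1]]
  z324 tool [[8.2, 8.5, 93.5], [109.7, 8.7, 93.4]] [582.2 171.1 324. ] len 101.5
[206, 102, 7, 47, 191] [209.5 127.6] [[208.6, 101.9], [210.2, 148.0]]
  z324 tool [[88.0, -37.0, 93.4], [49.5, -37.3, 93.4]] [535.5 167.6 324. ] len 38.5
[99, 354, 28, 16, 207] [112.5 361.7] [[99.8, 356.8], [126.7, 367.1]]
  z324 tool [[-199.7, -186.2, 93.4], [-215.1, -155.0, 93.4]] [ 485.1 -134.9  324. ] len 34.8
scene exp [298.  80.]
[371, 0, 6, 15, 58] [373.3   6.4] [[372.2, 14.0], [374.3, -0.3]]
[295, 67, 8, 25, 160] [298.5  78.8] [[297.6, 90.8], [299.3, 66.9]]
[266, 120, 4, 18, 41] [267.5 129.4] [[266.4, 137.1], [268.9, 120.0]]
[0, 138, 49, 52, 76] [ 23.6 164.1] [[0.2, 189.1], [48.0, 138.0]]
[117, 301, 31, 24, 284] [131.3 312. ] [[117.3, 302.6], [145.3, 321.5]]
side exp [185. 205.]
[174, 193, 23, 24, 191] [185.7 203.8] [[175.9, 214.7], [194.4, 194.2]]
[345, 197, 22, 14, 116] [355.8 203.7] [[345.5, 197.8], [365.5, 209.2]]
[207, 260, 12, 20, 90] [212.7 269.5] [[206.5, 278.7], [218.8, 260.5]]
[456, 273, 56, 111, 362] [483.1 331.6] [[457.2, 383.6], [512.1, 273.5]]
[0, 294, 8, 17, 106] [  2.9 302.9] [[1.4, 293.8], [4.0, 310.3]]
```

```bash
python3 -m pendant '0.02 0.0045 0 0;0.025 0.004 0 0;0.014 0 0.01 0;0 0 0.04 0;0 0 0.04 0;0 0 0.02 0;0 0 0.004 0;0 0 0 0;0 0 0 0'
python3 -m pendant '0 0 0 0;0 0 0 0;0 0 0 0;0 0 0 0;0 0 0 0;0 0 0 0;0 0 0 0' 0 50
python3 - <<'E'
from h import *
s,r=st();print(s["force"]@r)
E
```

```text
time_s: 25.02
eef_pos: [582.7, 171.4, 304.1]
ee_rot: [0.001, 0.599, 0.8, 0.001]
force: [0.0, 0.7, 0.7]
grip_width: 1.003
grip_force: 0.0
time_s: 25.9
eef_pos: [582.6, 171.3, 303.3]
ee_rot: [0.0, 0.6, 0.8, 0.0]
force: [0.4, -1.4, 2.9]
grip_width: 0.238
grip_force: 48.9
t 25.9 pos [582.6 171.3 303.3] x [-0.281  0.96  -0.   ] y [0.96  0.281 0.   ] z [ 0.  0. -1.] j [ 0.09  0.47  1.09  0.    1.58 -0.19] F [ 0.4 -1.4  2.9] w 0.238 g 48.9
[-1.45628358 -0.01292188 -2.91415207]
```

```bash
python3 -m pendant '0 -0.0083 0.0017 0;0 -0.0083 0.0018 0;0 -0.008 0.0028 0;0 -0.0081 0.0028 0;0 -0.0076 0.0038 0;0 -0.0076 0.0039 0;0 -0.007 0.0048 0;0 -0.0071 0.0048 0;0 -0.0063 0.0056 0;0 -0.0064 0.0057 0'
python3 -m pendant '0 0 0 0'
python3 - <<'E'
from h import *
s,r=st();print(s["force"]@r,(s["eef_pos"]-np.array([582.6,171.3,303.3]))@r)
E
```

```text
time_s: 27.15
eef_pos: [512.1, 150.5, 266.8]
ee_rot: [0.002, 0.6, 0.8, 0.002]
force: [7.8, 2.5, 6.2]
grip_width: 0.242
grip_force: 49.4
time_s: 27.28
eef_pos: [511.9, 150.5, 266.6]
ee_rot: [0.002, 0.6, 0.8, 0.002]
force: [8.0, 2.2, 6.5]
grip_width: 0.242
grip_force: 49.4
t 27.27 pos [511.9 150.5 266.6] x [-0.281  0.96  -0.001] y [0.96  0.281 0.006] z [ 0.006  0.001 -1.   ] j [ 0.07  0.31  1.42  0.    1.42 -0.22] F [8.  2.2 6.5] w 0.242 g 49.4
[-0.18822941  8.34899061 -6.42637506] [ -0.10062535 -73.89065652  36.25753431]
```

```bash
python3 -m pendant '0 -0.0055 0.0064 0;0 -0.0056 0.0065 0;0 -0.0046 0.0071 0;0 -0.0047 0.0071 0;0 -0.0037 0.0076 0;0 -0.0037 0.0077 0;0 -0.0026 0.008 0;0 -0.0027 0.0081 0;0 -0.0016 0.0084 0;0 -0.0015 0.0084 0'
python3 -m pendant '0 0 0 0'
python3 - <<'E'
from h import *
s,r=st();print(s["force"]@r,(s["eef_pos"]-np.array([582.6,171.3,303.3]))@r)
E
```

```text
time_s: 28.52
eef_pos: [476.4, 140.1, 191.7]
ee_rot: [0.001, 0.599, 0.8, 0.001]
force: [-2.7, -0.8, 16.3]
grip_width: 0.243
grip_force: 50.3
time_s: 28.65
eef_pos: [476.4, 140.0, 191.6]
ee_rot: [0.001, 0.599, 0.8, 0.001]
force: [-3.7, -0.3, 15.9]
grip_width: 0.24
grip_force: 50.3
t 28.65 pos [476.4 140.  191.6] x [-0.281  0.96  -0.001] y [0.96  0.281 0.002] z [ 0.003 -0.    -1.   ] j [ 0.05  0.28  1.64 -0.    1.21 -0.24] F [-3.7 -0.3 15.9] w 0.24 g 50.3
[  0.77527221  -3.61068211 -15.87408335] [-3.12522730e-02 -1.10998462e+02  1.11474373e+02]
```

```bash
python3 -m pendant '0 0 0.0015 0;0 0 0.0015 0;0 0 0 0'
python3 -m pendant '0 0 0.0015 0;0 0 0 0;0 0 0 0'
python3 - <<'E'
from h import *
s,r=st();print(s["force"]@r,(s["eef_pos"]-np.array([582.6,171.3,303.3]))@r)
E
```

```text
time_s: 29.02
eef_pos: [476.2, 140.0, 189.7]
ee_rot: [0.001, 0.599, 0.8, 0.001]
force: [-8.3, -2.0, 23.1]
grip_width: 0.242
grip_force: 51.2
time_s: 29.4
eef_pos: [476.3, 140.0, 189.4]
ee_rot: [0.002, 0.599, 0.8, 0.001]
force: [-12.2, -2.6, 33.1]
grip_width: 0.242
grip_force: 52.2
t 29.4 pos [476.3 140.  189.4] x [-0.282  0.96  -0.002] y [0.96  0.282 0.004] z [ 0.004 -0.001 -1.   ] j [ 0.05  0.29  1.65 -0.    1.2  -0.24] F [-12.2  -2.6  33.1] w 0.242 g 52.2
[  0.91092776 -12.36340559 -33.10107199] [ 6.05842096e-02 -1.11201816e+02  1.13507369e+02]
```

```bash
python3 -m pendant '0 0 0 0;0 0 0 0;0 0 0 0;0 0 0 0;0 0 0 0;0 0 0 0;0 0 0 0;0 0 0 0;0 0 0 0;0 0 0 0'
python3 -m pendant '0 0 -0.002 0;0 0 -0.0025 0;0 0.0015 -0.0084 0;0 0.0016 -0.0084 0;0 0.0027 -0.0081 0;0 0.0026 -0.008 0;0 0.0037 -0.0077 0;0 0.0037 -0.0076 0;0 0.0047 -0.0071 0;0 0.0046 -0.0071 0'
python3 -m pendant '0 0.0056 -0.0065 0;0 0.0055 -0.0064 0;0 0.0064 -0.0057 0;0 0.0063 -0.0056 0;0 0.0071 -0.0048 0;0 0.007 -0.0048 0;0 0.0076 -0.0039 0;0 0.0076 -0.0038 0'
python3 -m pendant '0 0.0081 -0.0028 0;0 0.008 -0.0028 0;0 0.0055 -0.0012 0;0 0.0055 -0.0012 0;0 0.003 -0.0006 0;0 0.0015 -0.0003 0;0 0.0011 -0.0002 0;0 0 0 0;0 0 0 0'
python3 - <<'E'
from h import *
s,r=st();print(s["force"]@r,(s["eef_pos"]-np.array([582.6,171.3,303.3]))@r)
E
```

```text
time_s: 30.65
eef_pos: [476.3, 140.0, 189.4]
ee_rot: [0.002, 0.599, 0.8, 0.001]
force: [-13.3, -2.7, 32.9]
grip_width: 0.237
grip_force: 52.2
time_s: 31.9
eef_pos: [501.7, 147.5, 254.6]
ee_rot: [0.002, 0.6, 0.8, 0.002]
force: [8.4, 2.9, 6.9]
grip_width: 0.239
grip_force: 49.5
time_s: 32.9
eef_pos: [552.5, 162.4, 294.8]
ee_rot: [0.002, 0.6, 0.8, 0.002]
force: [9.1, 2.9, 0.0]
grip_width: 0.238
grip_force: 49.0
time_s: 34.02
eef_pos: [582.5, 171.3, 303.2]
ee_rot: [0.0, 0.6, 0.8, 0.0]
force: [1.1, -0.4, 3.8]
grip_width: 0.241
grip_force: 49.3
t 34.02 pos [582.5 171.3 303.2] x [-0.281  0.96  -0.   ] y [0.96  0.281 0.   ] z [ 0.  0. -1.] j [ 0.09  0.47  1.09  0.    1.58 -0.19] F [ 1.1 -0.4  3.8] w 0.241 g 49.3
[-0.66570276  0.98319676 -3.83886468] [-0.00586207 -0.0982072   0.07714288]
```

```bash
python3 -m pendant '0 0 0 0;0 0 0 0;0 0 0 0;0 0 0 0;0 0 0 0;0 0 0 0' 1
python3 -m pendant '0 0 -0.02 0;0 0 -0.04 0;0 0 -0.05 0;-0.04 -0.02 0 0;-0.05 -0.05 0 0;-0.05 -0.05 0 0;-0.04 -0.05 0 0;0 0 0 0;0 0 0 0'
python3 - <<'E'
from h import *
st();o=[]
for c,(y,x,h,w) in(("scene",(50,140,240,220)),("side",(180,120,160,147))):
    p=viewer.capture(c);o.append(cv2.resize(p["color"][y:y+h,x:x+w,::-1],(400,436),interpolation=2))
    for q in("lever_grip","tray_lip","module"):print(c,q,[(np.round(d["at"]).tolist(),round(d["p"],2)) for d in models.boxes_of(c,q)[:2]])
cv2.imwrite("pics/end.png",np.hstack(o))
E
```

```text
time_s: 34.78
eef_pos: [582.5, 171.3, 303.1]
ee_rot: [-0.0, 0.6, 0.8, -0.0]
force: [-0.4, -0.0, 0.5]
grip_width: 1.0
grip_force: 0.0
time_s: 35.9
eef_pos: [478.9, -33.4, 413.3]
ee_rot: [0.0, 0.6, 0.8, 0.0]
force: [1.0, 0.3, -0.4]
grip_width: 0.998
grip_force: 0.0
t 35.9 pos [478.9 -33.4 413.3] x [-0.281  0.96   0.   ] y [0.96  0.281 0.001] z [ 0.001  0.    -1.   ] j [-0.31  0.15  1.23  0.    1.75 -0.6 ] F [ 1.   0.3 -0.4] w 0.998 g 0.0
scene lever_grip [([594.0, 127.0, 325.0], 0.97)]
scene tray_lip [([557.0, 130.0, 81.0], 0.86), ([478.0, -364.0, 12.0], 0.55)]
scene module [([582.0, 128.0, 109.0], 0.66)]
side lever_grip [([578.0, 194.0, 309.0], 0.59)]
side tray_lip [([526.0, 194.0, 80.0], 0.8)]
side module [([554.0, 190.0, 107.0], 0.57)]
```

View pics/end.png

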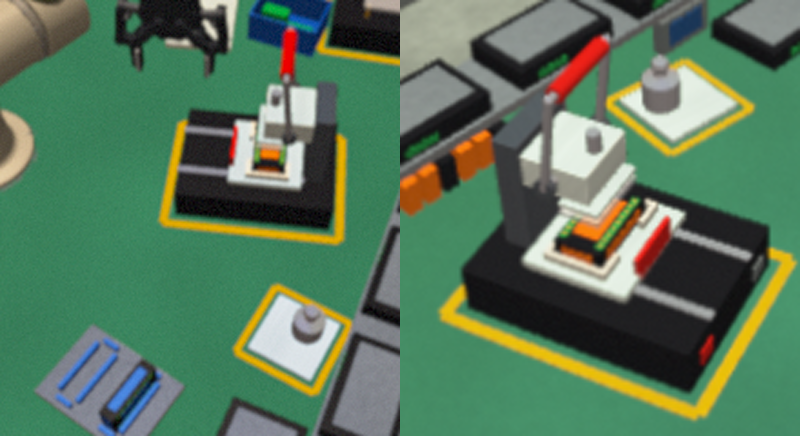

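The end views show the module in the fixture under the plate, lever up and bystanders in place. I'll verify numerically that the tray is fully home, using the lip's red blob before and after.

Run:
```python
from h import *
ux=np.array([.96,.281,0])
for c in("scene","side"):
    p=viewer.capture(c);P=[]
    for im,g in((p["color"],540),(cv2.imread(f"pics/{c}0.png")[:,:,::-1],415)):
        h=cv2.cvtColor(np.ascontiguousarray(im),cv2.COLOR_RGB2HSV);m=((h[...,0]<6)|(h[...,0]>174))&(h[...,1]>150)&(h[...,2]>80)
        n,l,S,C=cv2.connectedComponentsWithStats(m.astype(np.uint8))
        for i in range(1,n):
            X=at(p,C[i],92)
            if S[i,4]>12 and 380<X[0]<640 and 60<X[1]<230: print(c,g,S[i].tolist(),X.round(1),"along",((X-[473.5,139.9,92])@ux).round(1))
```

```text
scene 540 [266, 120, 4, 20, 45] [506.  148.4  92. ] along 33.6
side 540 [207, 260, 12, 21, 117] [504.3 149.3  92. ] along 32.2
side 415 [236, 270, 12, 21, 86] [407.5 119.3  92. ] along -69.1
```

Run:
```python
from h import *
s,r=st();p=viewer.capture("wrist");T=np.eye(4);T[:3,:3]=r;T[:3,3]=s["eef_pos"]
rel=np.linalg.inv(T)@p["pose"]
T[:3,3]=[590.5,112.1,417.5];p["pose"]=T@rel
ux=np.array([.96,.281,0]);uy=np.array([-.281,.96,0])
for uv,z in[((206,103),106),((206.5,148),106),((209.5,127.6),106),((213,128),106)]:
    X=at(p,uv,z)-[473.5,139.9,0];print(uv,(X@ux).round(1),(X@uy).round(1))
im=cv2.imread("pics/l_wrist.png");cv2.imwrite("pics/lw.png",im)
h=cv2.cvtColor(im[100:150,196:222],cv2.COLOR_BGR2HSV);print(im[128,196:250,::-1].tolist())
```

```text
t 36.4 pos [478.8 -33.4 413. ] x [-0.282  0.96   0.   ] y [ 0.96   0.282 -0.   ] z [-0.  0. -1.] j [-0.31  0.15  1.23  0.    1.75 -0.6 ] F [-0.4 -0.7 -0.2] w 0.999 g 0.0
(206, 103) 28.9 35.7
(206.5, 148) 26.4 -36.8
(209.5, 127.6) 33.0 -3.2
(213, 128) 38.8 -3.9
[[50, 48, 50], [50, 49, 50], [57, 55, 54], [47, 46, 46], [59, 53, 50], [50, 48, 49], [49, 45, 48], [52, 49, 48], [46, 43, 50], [54, 51, 51], [81, 50, 47], [156, 56, 54], [210, 70, 63], [227, 83, 75], [225, 80, 71], [205, 59, 54], [159, 46, 45], [135, 106, 108], [176, 175, 178], [200, 203, 205], [207, 213, 215], [207, 211, 215], [209, 213, 216], [209, 213, 217], [208, 213, 216], [207, 211, 213], [206, 210, 213], [206, 209, 213], [207, 211, 213], [210, 214, 217], [208, 212, 215], [205, 208, 212], [206, 211, 213], [207, 210, 214], [206, 211, 214], [202, 205, 207], [186, 187, 185], [175, 175, 178], [196, 199, 203], [208, 212, 215], [208, 213, 215], [200, 203, 207], [198, 200, 198], [208, 205, 200], [210, 212, 211], [211, 215, 216], [203, 207, 211], [183, 185, 193], [171, 169, 180], [164, 163, 173], [168, 166, 176], [166, 164, 176], [167, 165, 177], [162, 159, 170]]
```

Three measurements agree that the tray travelled only about 100 mm, not 110, so something may have blocked it short of home. I'll push again with closed fingers turned 90°, so that the knuckles stay clear of the press head.

```bash
python3 -m pendant '0 0 0 0.1745;0 0 0 0.1745;0 0 0 0.1745;0 0 0 0.1745;0 0 0 0.1745;0 0 0 0.1745;0 0 0 0.1745;0 0 0 0.1745;0 0 0 0.1745;0 0 0 0' 0
python3 -m pendant '0.01 -0.045 0 0;0.01 -0.045 0 0;0.01 -0.045 0 0;0.004 -0.032 0.02 0;0 0 0.06 0;0 0 0.06 0;0 0 0.06 0;0 0 0.06 0;0 0 0.05 0;0 0 0.017 0'
python3 -m pendant '0 0 0 0;0 0 0 0'
python3 - <<'E'
from h import *
s,r=st();d=s["eef_pos"]-[473.5,139.9,0];print(d@[.96,.281,0],d@[-.281,.96,0])
E
```

```text
time_s: 37.7
eef_pos: [478.7, -33.6, 413.1]
ee_rot: [-0.0, 0.99, 0.143, 0.0]
force: [0.5, 0.1, -0.3]
grip_width: 0.004
grip_force: 0.0
time_s: 38.95
eef_pos: [462.9, 136.1, 83.4]
ee_rot: [-0.0, 0.99, 0.144, -0.002]
force: [0.4, 0.2, 0.3]
grip_width: 0.005
grip_force: 0.0
time_s: 39.2
eef_pos: [465.0, 136.3, 87.1]
ee_rot: [0.0, 0.99, 0.143, 0.001]
force: [0.6, 0.1, 0.7]
grip_width: 0.001
grip_force: 0.0
t 39.2 pos [465.  136.3  87.1] x [0.959 0.283 0.002] y [ 0.283 -0.959  0.   ] z [ 0.002  0.    -1.   ] j [0.04 0.4  1.8  0.   0.95 1.33] F [0.6 0.1 0.7] w 0.001 g 0.0
-9.179941870144424 -1.099846501712946
```

```bash
python3 -m pendant '0.01 0 0 0;0.01 0 0 0;0.004 0 0 0;0.002 0 0 0;0.002 0 0 0;0 0 0 0'
python3 -m pendant '0.002 0 0 0;0.001 0 0 0;0 0 0 0'
python3 -m pendant '0.002 0 0 0;0.001 0 0 0;0 0 0 0'
python3 - <<'E'
from h import *
s,r=st();d=s["eef_pos"]-[473.5,139.9,0];print(d@[.96,.281,0],d@[-.281,.96,0],s["force"]@r)
E
```

```text
time_s: 39.95
eef_pos: [491.2, 144.1, 86.1]
ee_rot: [-0.0, 0.99, 0.142, -0.0]
force: [-0.3, 0.0, -0.6]
grip_width: 0.002
grip_force: 0.0
time_s: 40.33
eef_pos: [491.6, 144.3, 86.0]
ee_rot: [0.0, 0.99, 0.142, -0.004]
force: [-15.0, -5.9, 10.5]
grip_width: -0.001
grip_force: 7.8
time_s: 40.7
eef_pos: [491.6, 144.3, 86.0]
ee_rot: [0.001, 0.99, 0.143, -0.008]
force: [-31.3, -12.8, 23.6]
grip_width: -0.001
grip_force: 17.0
t 40.7 pos [491.6 144.3  86. ] x [ 0.959  0.283 -0.015] y [ 0.283 -0.959 -0.   ] z [-0.015 -0.004 -1.   ] j [ 0.06  0.46  1.7  -0.    1.    1.34] F [-31.3 -12.8  23.6] w -0.001 g 17.0
18.60729725126632 -0.8633522722260218 [-33.95936873   3.47694512 -23.11697555]
```

The tray is rigid against its stop at 34 N with no motion, so it is home and simply started slightly less than fully out. I'll back off and hand in.

```bash
python3 -m pendant '-0.008 0 0 0;-0.015 0 0 0;-0.02 0 -0.01 0;0 0 -0.04 0;0 0 -0.06 0;0 0 -0.06 0;0 0.03 -0.05 0;0 0.04 0 0;0 0 0 0;0 0 0 0'
python3 - <<'E'
from h import *
st();p=viewer.capture("scene")
for q in("module","lever_grip","tray_lip","weight","screwdriver","module_blue"):print(q,[(np.round(d["at"]).tolist(),round(d["p"],2)) for d in models.boxes_of("scene",q)[:2]])
print(ctrl.finish_job())
E
```

```text
time_s: 41.95
eef_pos: [475.2, 66.9, 305.8]
ee_rot: [-0.0, 0.99, 0.142, -0.0]
force: [-0.2, 0.4, -0.0]
grip_width: 0.001
grip_force: 0.0
t 41.95 pos [475.2  66.9 305.8] x [ 0.96   0.281 -0.   ] y [ 0.281 -0.96  -0.001] z [-0.001  0.    -1.   ] j [-0.11  0.17  1.49  0.    1.49  1.18] F [-0.2  0.4 -0. ] w 0.001 g 0.0
module [([584.0, 127.0, 110.0], 0.75)]
lever_grip [([596.0, 125.0, 325.0], 0.94)]
tray_lip [([557.0, 129.0, 82.0], 0.76), ([400.0, -566.0, 21.0], 0.6)]
weight [([758.0, -137.0, 56.0], 0.74)]
screwdriver [([402.0, -567.0, 21.0], 0.74)]
module_blue [([542.0, -373.0, 75.0], 0.82), ([594.0, 129.0, 323.0], 0.31)]
the job is handed in; nothing more can be done
None
```

All steps were done in order and the job was handed in at about 42 s, but the tray measured only about 100 mm of travel, not 110 (it was rigid against its stop under a second push), and the first push reached about 75 N at the wrist.

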